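# Lock the lens collar of the camera on the study desk

### The job

The camera lies on its back in its wooden cradle with its lens pointing up, its lens collar still unlocked. Turn the collar on the camera's own lens clockwise by its finger tab until the tab stands over the white locked bar, and let go. Leave the collar of the spare lens, which stands by itself in the round wooden stand, as it is.

Things in the scene. Friction and masses are not known exactly. Their poses are not given: they have to be found in the camera images.
- camera: Black camera, 136 x 90 mm, on its back in a dark wooden cradle fixed to the desk. Origin: on the lens axis (vertical) at desk height; z up, x towards the viewfinder hump, hand grip at -y. Heights above the desk: face 50, grip 63, black index flange round the lens (radius 56) 100, front barrel (radius 31) 140 mm. On the flange: a white bar (locked) at -0.65 rad from +x, a white dot at +0.65 rad.
- lock_collar (a joint): Angle of the aluminium lock collar (radius 36 mm, 102 to 117 mm above the desk) about the camera's lens axis. 0: tab over the white dot; grows clockwise seen from above; 1.30 rad: tab centred on the white locked bar (17 x 6 mm, pointing outward); hard stop at 1.40. Starts between 0 and 0.5. Friction 0.08 N m (1.5 N at the tab); stays where it is left.
- lock_tab (a point): Grip point in the finger tab of the camera's collar: an upright aluminium fin, 10 mm thick along the circle, reaching 34 to 64 mm out from the lens axis, 103 to 141 mm above the desk. The point is 52 mm from the axis, mid-thickness, 130 mm above the desk; it moves with the collar. Beyond 36 mm from the axis both sides of the fin are clear at this height.
- spare_tab (a point): The same point of the like tab (52 mm from its axis, 120 mm above the desk) on the spare lens, which stands upright, without a camera, in a round dark wooden stand of 124 mm diameter fixed to the desk. Not to be turned.

How it is judged:
By the outcome, as a careful person would: the job done as asked, in the order asked, and still so for the second after the job is handed in, with the robot touching nothing.
It also fails if it takes over 32 s, if anything falls off the work surface, if the arm or the gripper's body presses on something with over 40 N, if the wrist force passes 120 N, or if a joint passes its speed limit or range.

### The arm

A 7-joint arm with a two-finger parallel gripper is mounted at the origin on the work surface. World frame = base frame: x ahead of the robot, y to its left, z up, the work surface at z = 0. Lengths are in mm, angles in rad, forces in N, time in s.
With the tool pointing down it reaches from about 400 to 875 mm from the base axis. Payload 19.3 kg.
Tool frame: the origin (TCP) lies at the very end of the fingers, on their centre line; the grasp point (between the pads) lies 19 mm behind it; z points along the fingers, y is the line along which they close (so a half turn about z gives the same grasp; the last joint's range is limited). The gripper opens to 85 mm and grips with 20 to 120 N. Pads are 22 mm wide; open, the fingers measure 114 mm over their backs; the gripper's body (76 mm by 85 mm) begins 54 mm behind the grasp point. The pads swing forward as they close: fully open they stand 13 mm farther back than shut.
Start: joints at [-1.416, 0.521, -0.036, 1.599, 0.021, 1.021, -0.113], TCP at [139.339, 609.261, 231.291] pointing down, gripper open.
Joint ranges: [-2.91, 2.91], [-0.3, 2.13], [-1.5, 1.42], [0.17, 2.43], [-1.26, 4.41], [0.16, 1.93], [-2.52, 2.52]. Speed limits (rad/s): [1.89, 1.89, 2.39, 2.39, 3.01, 3.01, 3.01].

### API

Orientations are given as a 3x3 rotation matrix whose columns are the frame's x, y, z axes.
In Python, from workcell import robot gives the robot as it stands. Calls block until the motion is done:
- robot.movep(position, orientation): joint-space move of the TCP to a pose.
- robot.movel(position, frame=None, max_speed=150, guard=None): straight line of the TCP; frame=None keeps the orientation; max_speed is the mean speed in mm/s. With guard (N) it stops when the force on the tool has changed by that much, and returns True; else False.
- robot.goto_joints(angles): joint-space move.
- robot.open_gripper() and robot.clamp(): open the fingers fully, or close them until they stop; the grip force is fixed at half the most.
- robot.wait(seconds).
- robot.inverse_kinematics(position, orientation): joint angles nearest the present ones, or None.
- robot.read_state(): the state.
- robot.camera(name): name is "scene" or "side" or "wrist"; returns a dict with "image" (400x640x3 uint8, blue, green, red), "fx", "fy", "cx", "cy" (pixels), "cam_to_world" (4x4, takes a point from camera to world coordinates). Camera axes: x right, y up, looking along -z (the intrinsics and any distortion apply to the point x, -y, -z); pixel columns grow to the right and rows downward; lengths in mm; the calibration is good to about 2 mm. A picture is of the moment at which its call begins. There is no depth.
A pose or a line that the arm cannot do raises robot.PlanningError and nothing moves.
- robot.finish_job(): hands the job in; it is judged then, once.
The state is a dict: "time": time; "qpos": joint angles; "qvel": joint speeds; "joint_efforts": joint torques, N m; "eef_pos": TCP position; "tool_rot": TCP orientation; "ft_force": force on the tool from outside, world axes, zero at the start; "torque": the same for the moment, N m; "finger_gap": finger opening in mm; "gripper_force": force on a finger pad.
Only numpy, scipy, OpenCV 4.12 (cv2) and the standard library are available. Lean on these libraries where they do the work, as an engineer would, in place of code of your own. Each camera call takes 0.05 s, during which the arm holds its last target. There are 200 camera calls.

## Working session

There is one attempt and no reset: what is moved stays moved. The work goes in short steps, each a Python script; the robot and the scene stay as the last script left them, time stands still between calls to the robot, and variables do not carry over. Pictures are saved under pics/ and viewed, at most 10 in all, crops included, and the job is handed in when it is done.

```bash
mkdir -p pics
python3 - <<'E'
from workcell import robot
import cv2,numpy as np
ims={}
for n in("scene","side","wrist"):
    c=robot.camera(n);cv2.imwrite(f"pics/{n}0.png",c["image"]);np.savez(f"{n}0.npz",**c)
    print(n,c.keys(),c["fx"],c["fy"],c["cx"],c["cy"],np.round(c["cam_to_world"],3).tolist())
print(robot.read_state()["time"])
E
```

```text
scene dict_keys(['image', 'fx', 'fy', 'cx', 'cy', 'cam_to_world']) 476.4101793385133 476.4101793385133 321.3547144644667 194.50861896042497 [[-0.147, -0.648, 0.748, 1136.592], [0.989, -0.103, 0.105, 101.442], [0.009, 0.755, 0.656, 637.907], [0.0, 0.0, 0.0, 1.0]]
side dict_keys(['image', 'fx', 'fy', 'cx', 'cy', 'cam_to_world']) 453.2208422206435 453.2208422206435 316.61570486610333 193.02898308152328 [[0.899, 0.342, -0.273, 346.105], [-0.437, 0.687, -0.581, -436.533], [-0.011, 0.642, 0.767, 653.879], [0.0, 0.0, 0.0, 1.0]]
wrist dict_keys(['image', 'fx', 'fy', 'cx', 'cy', 'cam_to_world']) 359.8271285081962 359.8271285081962 320.24355783035475 207.34319411545275 [[0.223, -0.935, -0.275, 69.219], [0.975, 0.214, 0.064, 624.642], [-0.001, -0.283, 0.959, 373.408], [0.0, 0.0, 0.0, 1.0]]
0.15
```

View pics/scene0.png

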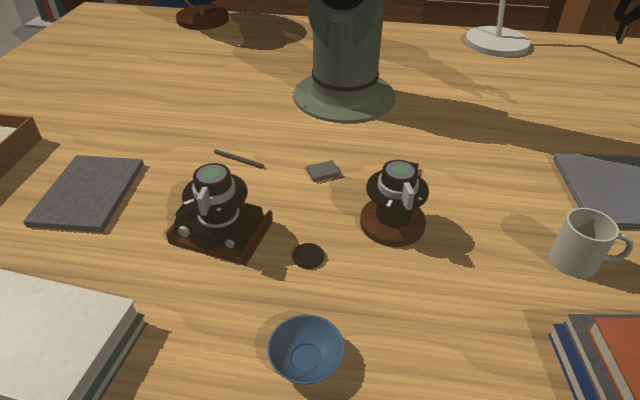

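View pics/side0.png

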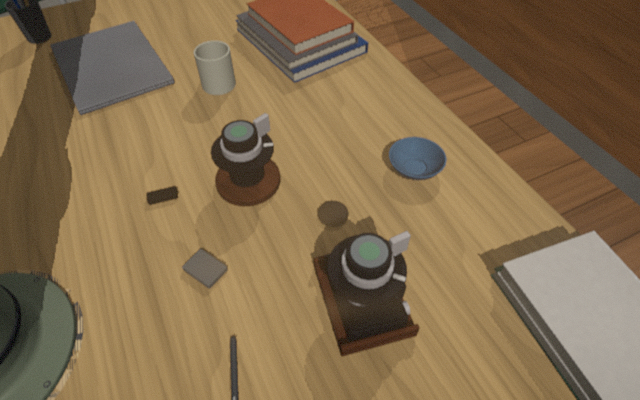

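View pics/wrist0.png

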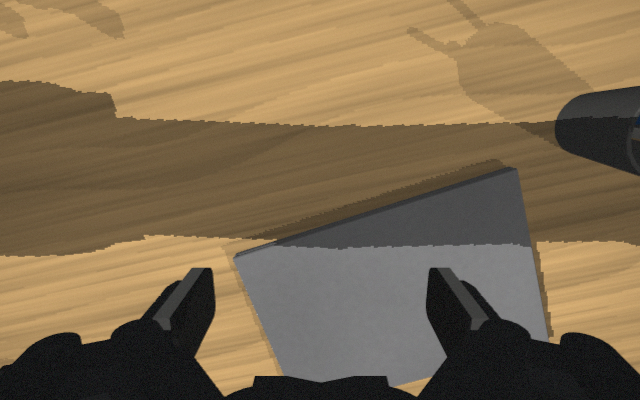

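The scene view shows the camera in its cradle, with the lens glass at about (212,172) and the tab near (203,198). The spare lens is at (400,172). The side view has the camera's glass at about (369,250), its tab at (400,245) and the white bar at (398,277). The wrist view shows only the desk and a notebook. Next I'll triangulate the glass and tab.

```bash
cat > h.py <<'E'
import numpy as np,cv2
def ray(c,u,v):
    M=np.array(c["cam_to_world"]);d=M[:3,:3]@[(u-c["cx"])/c["fx"],-(v-c["cy"])/c["fy"],-1];return M[:3,3],d
def onz(c,u,v,z):
    o,d=ray(c,u,v);return o+d*(z-o[2])/d[2]
def tri(a,b):
    (o1,d1),(o2,d2)=a,b;A=np.c_[d1,-d2];t=np.linalg.lstsq(A,o2-o1,rcond=None)[0]
    p,q=o1+d1*t[0],o2+d2*t[1];return (p+q)/2,np.linalg.norm(p-q)
def proj(c,p):
    M=np.array(c["cam_to_world"]);q=M[:3,:3].T@(np.array(p)-M[:3,3]);return c["cx"]+c["fx"]*q[0]/-q[2],c["cy"]-c["fy"]*q[1]/-q[2]
def glass(c,box=None):
    im=c["image"].astype(int);m=((im[...,1]-im[...,2]>12)&(im[...,1]-im[...,0]>3)).astype(np.uint8)
    if box:
        k=np.zeros_like(m);x0,y0,x1,y1=box;k[y0:y1,x0:x1]=1;m*=k
    n,l,s,ce=cv2.connectedComponentsWithStats(m);i=1+np.argmax(s[1:,4]);return ce[i],s[i]
E
python3 - <<'E'
from h import *
S=dict(np.load("scene0.npz"));D=dict(np.load("side0.npz"))
for bs,bd in(((190,155,240,190),(340,225,400,275)),((380,155,425,190),(215,115,265,150))):
    a,sa=glass(S,bs);b,sb=glass(D,bd);print(a,sa,b,sb,tri(ray(S,*a),ray(D,*b)))
print(tri(ray(S,203,197),ray(D,401,244)))
for n,I,(x0,y0,x1,y1) in(("s",S,(160,150,280,240)),("d",D,(310,215,430,305))):
    cv2.imwrite(f"pics/c{n}.png",cv2.resize(I["image"][y0:y1,x0:x1],None,fx=4,fy=4,interpolation=cv2.INTER_CUBIC))
a=cv2.imread("pics/cs.png");b=cv2.imread("pics/cd.png");cv2.imwrite("pics/c.png",np.hstack([cv2.resize(a,(400,300)),cv2.resize(b,(400,300))]))
E
```

```text
[210.95205479 173.13013699] [203 168  17  11 146] [368.85620915 250.5751634 ] [359 242  21  19 306] (array([ 546.65825349, -168.51956131,  141.70737723]), np.float64(1.1285504766219983))
[399.77205882 169.23529412] [392 164  17  11 136] [238.42 130.78] [231 125  16  12 150] (array([472.92284194, 143.97513362, 131.56440206]), np.float64(1.244895450813311))
(array([ 595.23522619, -170.06856356,  129.31350395]), np.float64(6.326152059735136))
```

View pics/c.png

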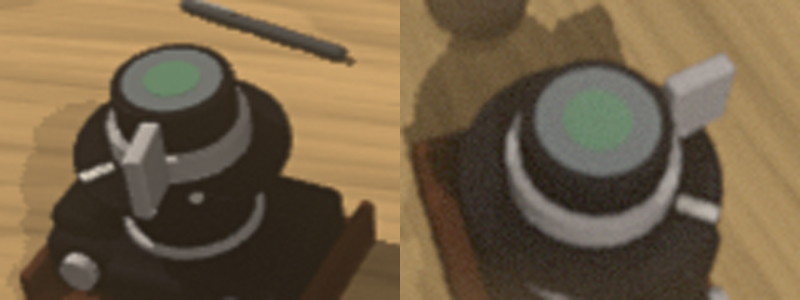

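Left crop (scene): the tab stands right of the white bar, which is at scene ≈(189,202); the white dot is at ≈(219,209). Right crop (side): the tab points right and the bar sits clockwise of it. I'll move the wrist camera above it, tool already turned for the grasp, for a better measurement.

```bash
cat >> h.py <<'E'
def R(phi,flip=1):
    # tool x along flip*radial(phi), z down
    x=flip*np.array([np.cos(phi),np.sin(phi),0]);z=np.array([0,0,-1.]);return np.c_[x,np.cross(z,x),z]
E
python3 - <<'E'
from h import *
from workcell import robot
S=dict(np.load("scene0.npz"));D=dict(np.load("side0.npz"));W=dict(np.load("wrist0.npz"))
C=np.array([546.6,-168.5])
ang=lambda p:(np.arctan2(*(p[:2]-C)[::-1]),np.linalg.norm(p[:2]-C))
print("bar",ang(onz(S,189.1,201.6,100)),ang(onz(D,310+.3*298,215+.3*207,100)),"dot",ang(onz(S,218.8,209.4,100)))
st=robot.read_state();T=st["tool_rot"];M=W["cam_to_world"];print(T, "cam in tool",np.array(T).T@(M[:3,3]-st["eef_pos"]),"view",np.array(T).T@-M[:3,2])
# arc feasibility
for f in(1,-1):
    for phi in np.arange(.4,-1.3,-.2):
        p=[*(C+52*np.array([np.cos(phi),np.sin(phi)])),111]
        q=robot.inverse_kinematics(p,R(phi,f));print(f,round(phi,1),None if q is None else np.round(q,2))
E
```

```text
bar (np.float64(-0.8461817919078389), np.float64(45.28192436171828)) (np.float64(-0.8156649062239543), np.float64(47.62681733763513)) dot (np.float64(0.4820096125592739), np.float64(46.091147987955196))
[[-9.74837860e-01  2.22915069e-01 -1.33242434e-04]
 [ 2.22915104e-01  9.74837543e-01 -7.88290746e-04]
 [-4.58321594e-05 -7.98157416e-04 -9.99999680e-01]] cam in tool [  71.77131242   -0.5241247  -142.53022912] view [-2.82636121e-01 -9.42351901e-06  9.59227201e-01]
1 0.4 [-0.29  0.77  0.69  1.76 -0.63  0.85 -0.48]
1 0.2 [-0.28  0.79  0.71  1.74 -0.65  0.86 -0.65]
1 0.0 [-0.28  0.8   0.73  1.73 -0.67  0.88 -0.83]
1 -0.2 [-0.27  0.81  0.75  1.73 -0.69  0.89 -0.99]
1 -0.4 [-0.37  0.94  1.01  1.73 -0.93  1.02 -0.98]
1 -0.6 [-0.36  0.94  1.01  1.74 -0.93  1.02 -1.17]
1 -0.8 [-0.35  0.93  1.01  1.75 -0.93  1.02 -1.35]
1 -1.0 [-0.41  1.08  1.22  1.77 -1.11  1.17 -1.39]
1 -1.2 [-0.4   1.07  1.22  1.79 -1.11  1.16 -1.57]
-1 0.4 [ 0.06  0.65  0.13  1.74 -0.11  0.76  2.22]
-1 0.2 [ 0.04  0.66  0.18  1.72 -0.16  0.77  2.07]
-1 0.0 [ 0.03  0.67  0.23  1.72 -0.2   0.78  1.92]
-1 -0.2 [ 0.01  0.68  0.28  1.71 -0.25  0.78  1.78]
-1 -0.4 [-0.01  0.69  0.34  1.71 -0.31  0.79  1.64]
-1 -0.6 [-0.04  0.7   0.4   1.72 -0.36  0.79  1.51]
-1 -0.8 [-0.06  0.71  0.47  1.73 -0.43  0.8   1.38]
-1 -1.0 [-0.1   0.72  0.55  1.75 -0.5   0.81  1.26]
-1 -1.2 [-0.14  0.74  0.63  1.77 -0.57  0.82  1.14]
```

Run:
```python
from h import *
from workcell import robot
robot.movep([565,-170,250],R(-.1,-1))
c=robot.camera("wrist");np.savez("wrist1.npz",**c);cv2.imwrite("pics/w1.png",c["image"])
s=robot.read_state();print(s["time"],s["eef_pos"],np.round(s["qpos"],2))
g=glass(c,(150,50,500,280));print(g,onz(c,*g[0],140))
```

```text
3.3083 [ 565.20299184 -169.37471771  249.91535995] [-0.23  0.52  0.62  1.7  -0.34  1.04  1.97]
(array([320.122498 , 179.0928743]), array([ 300,  160,   41,   39, 1249], dtype=int32)) [ 546.76541174 -167.97468039  140.        ]
```

View pics/w1.png

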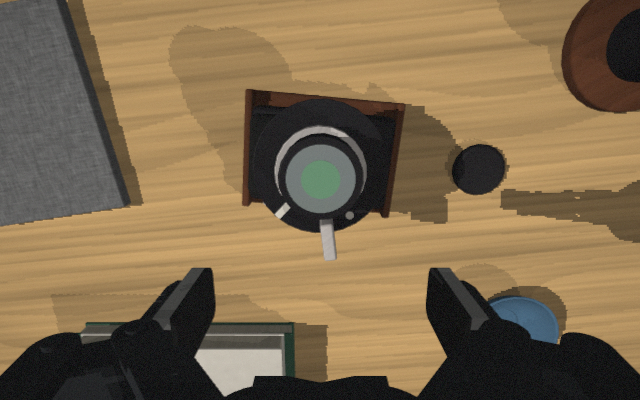

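The wrist view shows the lens glass at (320,179), the tab running (325,222)–(331,258), the white bar at (282,211) and the dot at (350,215). The axis agrees with the two-view value to within 1 mm. Next I'll mask the tab, bar and dot to get their angles.

```bash
cat >> h.py <<'E'
def blobs(c,C,thr=135,show=True):
    im=c["image"].astype(int);m=((im.min(2)>thr)&(im.max(2)-im.min(2)<30)).astype(np.uint8)
    n,l,s,ce=cv2.connectedComponentsWithStats(m);u0,v0=proj(c,[*C,120])
    for i in range(1,n):
        if 8<s[i,4]<2500 and np.hypot(*(ce[i]-[u0,v0]))<110:
            o=[]
            for z in(100,141):
                p=onz(c,*ce[i],z)[:2]-C;o+=[round(float(np.arctan2(p[1],p[0])),3),round(float(np.hypot(*p)),1)]
            print(s[i],np.round(ce[i],1),"z100",o[:2],"z141",o[2:])
E
python3 - <<'E'
from h import *
c=dict(np.load("wrist1.npz"));C=np.array([546.7,-168.1])
for t in(120,150,175):print(t);blobs(c,C,t)
for p in((325,224),(331,257)):print(onz(c,*p,141)[:2]-C)
E
```

```text
120
[275 126  73  62 571] [303.3 141.6] z100 [-2.698, 26.0] z141 [-2.832, 29.0]
[275 203  15  16 116] [282.  210.6] z100 [-0.833, 48.2] z141 [-0.971, 36.2]
[320 224  16  37 408] [327.6 242.2] z100 [0.003, 64.9] z141 [0.019, 48.4]
150
[303 127  17   9  52] [310.8 130.3] z100 [-3.012, 32.0] z141 [-3.061, 34.8]
[321 127   4   5  12] [322.8 129.2] z100 [2.971, 32.0] z141 [2.986, 35.0]
[330 128  18   9  72] [337.8 132.6] z100 [2.591, 32.6] z141 [2.684, 34.9]
[277 132  25  29  80] [291.  140.9] z100 [-2.443, 32.6] z141 [-2.603, 33.6]
[275 203  15  15  94] [282.  210.7] z100 [-0.832, 48.2] z141 [-0.97, 36.2]
[321 226  14  34 357] [327.3 242.5] z100 [-0.0, 65.2] z141 [0.015, 48.6]
175
[276 207   9  11  52] [279.8 212.5] z100 [-0.838, 50.7] z141 [-0.969, 38.4]
[33.85191462  0.38212528]
[60.67734458  2.39312624]
```

Bar at -0.833 rad, tab at about +0.03 rad. The collar would then read ≈0.44, within the stated 0–0.5 start, and the radii match. Now I'll grasp and turn it.

Run:
```python
from h import *
from workcell import robot
C=np.array([546.7,-168.1]);a0,a1=.03,-.835
P=lambda a,z=111,r=53:[*(C+r*np.array([np.cos(a),np.sin(a)])),z]
robot.movel(P(a0,200),R(a0,-1))
hit=robot.movel(P(a0),guard=12,max_speed=100)
s=robot.read_state();print(hit,s["time"],s["eef_pos"],s["ft_force"])
if not hit:
    robot.clamp();s=robot.read_state();print("gap",s["finger_gap"],s["ft_force"],s["time"])
    if 7<s["finger_gap"]<14:
        for a in np.linspace(a0,a1,7)[1:]:
            robot.movel(P(a),R(a,-1),max_speed=60)
            s=robot.read_state();print(round(a,2),np.round(s["ft_force"],1),s["finger_gap"],s["time"])
            if np.linalg.norm(s["ft_force"])>50:break
        p=np.array(s["eef_pos"])[:2]-C;print(np.arctan2(p[1],p[0]),np.hypot(*p))
```

```text
False 4.9083 [ 600.00771454 -166.66348213  111.6087845 ] [ 0.32613496 -0.15214816  0.56134248]
gap 8.785306639500428 [-0.45170098  2.53295621  3.29166477] 5.5833
-0.11 [-1.4  3.2  5.8] 9.245192539581348 5.875
-0.26 [-2.4  2.3  6. ] 9.081277075389723 6.1667
-0.4 [-2.5  3.6  6.5] 8.779279480915983 6.4583
-0.55 [-1.6  3.7  6.4] 9.25156542119673 6.75
-0.69 [-0.9  3.1  7. ] 9.009897232590557 7.0417
-0.84 [-0.9  3.4  7. ] 9.064623746408392 7.3333
-0.8227745157962482 52.66449189748334
```

Forces stayed small throughout. I'll release, retreat straight up and check.

Run:
```python
from h import *
from workcell import robot
C=np.array([546.7,-168.1])
robot.wait(.3);robot.open_gripper();p=robot.read_state()["eef_pos"]
robot.movel([p[0],p[1],200],max_speed=80)
robot.movel([565,-170,250],R(-.4,-1))
robot.wait(.3)
c=robot.camera("wrist");np.savez("wrist2.npz",**c);cv2.imwrite("pics/w2.png",c["image"][60:340,120:520])
g=glass(c,(150,50,500,300));print(g[0],onz(c,*g[0],140))
for t in(120,150):print(t);blobs(c,C,t)
s=robot.read_state();print(s["time"],s["finger_gap"],s["ft_force"])
```

```text
[314.04697452 180.44665605] [ 546.75726118 -167.98600192  140.        ]
120
[269 128  62  58 475] [292.6 143.4] z100 [-2.862, 28.1] z141 [-3.038, 30.1]
[353 203   9   7  50] [357.  206.1] z100 [0.459, 47.0] z141 [0.629, 36.5]
[275 220  25  37 459] [286.5 238.1] z100 [-0.795, 64.5] z141 [-0.843, 48.3]
150
[303 128  27   7 104] [315.6 130.7] z100 [2.713, 31.9] z141 [2.7, 35.0]
[272 130  31  29 106] [283.9 143.8] z100 [-2.689, 32.7] z141 [-2.875, 33.2]
[269 165   3   7   9] [270.  167.9] z100 [-2.024, 36.7] z141 [-2.263, 32.2]
[354 203   8   7  43] [357.2 206.2] z100 [0.458, 47.2] z141 [0.628, 36.6]
[276 222  23  35 367] [286.4 238.8] z100 [-0.793, 65.2] z141 [-0.839, 48.8]
10.55 85.40816812827329 [-0.53408151  0.13185826 -0.73353998]
```

View pics/w2.png

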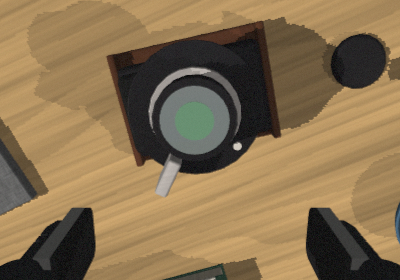

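The crop shows the tab at (168,178) covering the bar, with only the dot visible at (237,146). The tab measures -0.84 rad against -0.833 for the bar, and the dot minus 1.30 also gives -0.84. The gripper is clear of everything.

```bash
python3 -c "
from workcell import robot
print(robot.finish_job())"
```

```text
the job is handed in; nothing more can be done
None
```

The camera's lens collar is turned clockwise so its tab stands over the white locked bar, within about 0.01 rad by the wrist camera; I let go, left the spare lens untouched, and handed the job in at about 10.6 s.

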